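# Brake the idling lapping disc with its lock pin and lock it

## Task

The lapping disc is idling round on its slipping drive and has to be locked so that it can be changed. Take the lock pin out of its holder, put it through the slot of the fixed bracket and lean it gently on the turning disc to slow the disc to a crawl (well under half its idling speed), before the hole catches the pin, then let the hole creep up until it stops under the slot and the pin sinks in; push the pin fully home and let go. Never lean hard on the disc (a few newtons brake it, 15 N is too much), and leave the other things on the worktop alone.

Things in the scene. Friction and masses are not known exactly. Their poses are not given: they have to be found in the camera images.
- lap_unit: lapping unit, fixed to the worktop where it stands: round grey housing 210 mm across and 20 mm high, over it the steel disc, and a flat aluminium bracket 36 mm wide that reaches over the disc from a post on the housing's own -y side. Origin: centre of its underside, on the disc's axis
- slot (a point): mouth of the slot: centre of the oblong through-slot in the bracket, at the level of the bracket's flat top (73 mm above the worktop). The slot is 14 mm long (along the unit's own y, towards the axis) and 11.8 mm wide, with a 3 mm chamfer round its mouth; the bracket is 20 mm thick; below it is a gap of 8 mm, then the disc. The slot lies 50 mm from the disc's axis
- disc_hole (a point): centre of the disc's one oblong through-hole, at the disc's top face; 20 mm long (radially) and 15 mm wide, 50 mm from the axis. It comes under the slot once a turn. The disc's top face is 45 mm above the worktop, when nothing presses on it
- disc (a joint): turning angle of the flat steel disc (rad, counts on over many turns, counter-clockwise from above). At 0 the hole lies on the unit's own +x side, so it is under the slot at -pi/2 plus whole turns. The slipping drive (0.12 N m) idles it at 6 to 7 rad/s; friction on it slows it in proportion, about 2.4 N of it at the hole's radius stop it, and it runs up again when let go
- disc_centre (a point): centre of the disc's top face, on its axis. The disc is 150 mm across, 12 mm thick, 0.9 kg, its top face 45 mm above the worktop when not pressed. It floats on a spring: pressed down it gives way from about 1 N on, by 1 mm for every 0.8 N more, up to 10 mm, and it comes back up at only some 30 mm/s, so that the pin skips over the hole at speed
- pin_knob (a point): centre of the black knob of the lock pin (loose, 0.08 kg). Upright pin, 82 mm high in all: steel shaft 10 mm across and 42 mm long with a 1 mm chamfer at its tip, on it a collar 26 mm across and 6 mm high, on that the round knob, 22 mm across and 34 mm high, to be gripped. This point lies 65 mm above the tip, 23 mm above the collar's underside, 17 mm below the knob's top
- pin_tip (a point): centre of the lower end of the lock pin's shaft. When the pin is fully home its collar lies on the bracket and its tip is 42 mm below the bracket's top
- lock_pin: the whole lock pin; its origin is at its tip, its z runs along it towards the knob
- pin_holder: fixed wooden block 56 x 56 mm, 48 mm high, with a hole 13 mm across through its middle in which the lock pin stands upright, its collar on the block's top. Origin: centre of its underside
- grind_wheel: bystander: small brown grinding wheel, 40 mm across, lying at the front right
- felt_wheel: bystander: white felt wheel, 50 mm across, lying at the front between holder and lapping unit
- compound_bar: bystander: brown bar of polishing compound, 38 x 60 x 28 mm, behind on the right
- cast_1: bystander: pale plaster cast of teeth, 50 x 62 x 31 mm, behind the lapping unit

How it is judged:
By the outcome, as a careful person would: the job done as asked, in the order asked, and still so for the second after the job is handed in, with the robot touching nothing.
It also fails if it takes over 72 s, if anything falls off the work surface, if the arm or the gripper's body presses on something with over 40 N, if the wrist force passes 120 N, or if a joint passes its speed limit or range.

## Robot

A 6-joint arm with a two-finger parallel gripper is mounted at the origin on a cart in front of the work surface, level with it; the furniture and walls round the work are solid. World frame = base frame: x ahead of the robot, y to its left, z up, the work surface at z = 0. Lengths are in mm, angles in rad, forces in N, time in s.
With the tool pointing down it reaches from about 275 to 850 mm from the base axis. Payload 19 kg.
Tool frame: the origin (TCP) lies on the centre line of the jaws, within the pads' length; the fingertips stand 14 mm ahead of it and the grasp point (between the pads) lies 5 mm behind it; z points along the fingers, x is the direction in which the jaws open and shut, and the axes are right-handed (so a half turn about z gives the same grasp; the last joint's range is limited). The gripper opens to 85 mm and grips with 20 to 120 N. Pads are 22 mm wide; open, the fingers measure 114 mm over their backs; the gripper's body (76 mm by 85 mm) begins 54 mm behind the grasp point. The pads swing forward as they close: fully open they stand 13 mm farther back than shut.
Start: joints at [-1.464, 0.15, 1.437, -0, 1.554, -0.134], TCP at [137.101, -558.386, 245.267] pointing down, gripper open.
Joint ranges: [-2.8, 2.8], [-0.68, 2.1], [0.12, 2.68], [-1.39, 4.53], [0.16, 2.79], [-2.81, 2.81]. Speed limits (rad/s): [1.89, 1.89, 2.22, 3.01, 3.01, 3.01].

## Interface

Orientations are given as a 3x3 rotation matrix whose columns are the frame's x, y, z axes.
In Python, from workcell import status, capture, calibration, arm, models gives the robot as it stands.
- The arm moves only by the tool apply_moves, never from a script. Its argument "steps" is a list of rows, each an object of numbers: "dx", "dy", "dz": the shift along the tool's x, y, z in mm; "rx", "ry", "rz": the turn, a rotation vector about the tool's x, y, z in degrees; "fingers": the opening, from -1 (shut) to 1 (fully open), so that 0 is half open. A call has 1 to 10 rows; each row is the pose to reach, as a shift and turn from the pose measured when the call began, along the tool's axes at that moment; what a row does not reach only later rows make up. A row lasts 1/8 s, in which the tool goes at most 62.5 mm and 10.7 degrees, less where a joint would pass 70% of its speed; a pose out of reach is approached as far as the arm can. A call with a gripper value outside its range is refused whole. The fingers move at their own pace and stop on an object; "squeeze" is the grip in N (left out, the last holds). Time passes only in rows, so rows that repeat a pose let the fingers close. It gives the time, the measured TCP pose, the force and the opening at its end, in the units of the state.
- status.read_state(): the state, without advancing time (a new reading comes with each control period).
- capture(name): name is "side" or "top" or "wrist"; returns the picture (384x512x3 uint8, red, green, blue); there is no depth.
- calibration(name): a dict with "camera_matrix" (3x3 intrinsics, pixels), "extrinsics" (4x4, takes a point from camera to world coordinates). Camera axes: x right, y down, z forward; pixel columns grow to the right and rows downward; lengths in mm; the calibration is good to about 2 mm. A picture is of the moment at which its call begins: read the wrist's pose just before it. calibration takes no time and is no camera call; for the wrist camera it gives the pose at the moment of the call.
- arm.close_job(): hands the job in, once; it reports no verdict.
Trained networks look in the newest picture that a camera, given by its name, has taken for a name from the list of things; names that differ only in an ending like _2 or _b are one class to them, and where a whole thing is asked for, a point or a joint stands for the part that bears it (a point fixed in the world has none). Each returns a list of dicts, best first, with "score" (0 to 1); they miss things now and then, are a little off and sometimes report something else, mostly with a low value. They report only what shows in the picture. A call takes as long as a camera call.
- models.trace(camera, label): "mask" (384x512 bool, what is visible of it) and "box" ([left, top, right, bottom] in pixels, round what is visible of it).
The state is a dict: "t": time; "qpos": joint angles; "joint_vel": joint speeds; "effort": joint torques, N m; "tool_pos": TCP position; "tcp_rot": TCP orientation; "force": force on the tool from outside, world axes, zero at the start; "wrist_torque": the same for the moment, N m; "opening": finger opening in mm.
Only numpy, scipy, OpenCV 4.12 (cv2) and the standard library are available. Lean on these libraries where they do the work, as an engineer would, in place of code of your own. Each camera call takes 0.05 s, during which the arm holds its last target.

## Working session

There is one attempt and no reset: what is moved stays moved. The work goes in short steps, Python scripts to look and compute and a tool call to move; the robot and the scene stay as the last step left them, time stands still between calls to the robot, and variables do not carry over. Pictures are saved under pics/ and viewed, and the job is handed in when it is done.

Besides the shell and the picture viewer there is one more tool, called after "Emit:" as name([rows], argument=value, ...), one row to a line, values as JSON. apply_moves: Moves the arm, as the interface text tells. Its arguments: {"type":"object","properties":{"steps":{"type":"array","items":{"type":"object","properties":{"dx":{"type":"number"},"dy":{"type":"number"},"dz":{"type":"number"},"rx":{"type":"number"},"ry":{"type":"number"},"rz":{"type":"number"},"fingers":{"type":"number"}}}},"squeeze":{"type":"number"}},"required":["steps"]}

```bash
ls; mkdir -p pics; python3 - <<'E'
from workcell import status,capture,calibration
import cv2,numpy as np
s=status.read_state();print({k:np.round(v,3).tolist() for k,v in s.items()})
for n in("side","top","wrist"):
    c=calibration(n);print(n,np.round(c["camera_matrix"],1).tolist(),np.round(c["extrinsics"],3).tolist())
    im=capture(n);cv2.imwrite(f"pics/{n}0.png",im[...,::-1])
E
```

```text
pics
{'t': 0.0, 'qpos': [-1.464, 0.151, 1.438, -0.0, 1.554, -0.134], 'joint_vel': [-0.0, -0.0, 0.0, 0.0, -0.0, 0.001], 'effort': [0.001, -71.306, -57.087, 0.0, 0.009, -0.0], 'tool_pos': [137.086, -558.178, 244.724], 'tcp_rot': [[0.239, -0.971, -0.0], [-0.971, -0.239, 0.001], [-0.001, -0.0, -1.0]], 'force': [0.079, 0.449, 0.008], 'wrist_torque': [0.0, -0.008, -0.027], 'opening': 85.492}
side [[446.6, 0.0, 250.4], [0.0, 446.6, 188.8], [0.0, 0.0, 1.0]] [[-0.925, -0.191, 0.33, 202.464], [-0.381, 0.442, -0.812, 925.317], [0.009, -0.877, -0.481, 606.497], [0.0, 0.0, 0.0, 1.0]]
top [[498.7, 0.0, 258.0], [0.0, 498.7, 180.7], [0.0, 0.0, 1.0]] [[-0.107, -0.971, 0.213, 338.614], [-0.994, 0.105, -0.019, 26.741], [-0.004, -0.214, -0.977, 1236.908], [0.0, 0.0, 0.0, 1.0]]
wrist [[278.5, 0.0, 256.4], [0.0, 278.5, 191.0], [0.0, 0.0, 1.0]] [[0.238, -0.923, -0.303, 215.268], [-0.971, -0.227, -0.074, -538.819], [-0.0, 0.312, -0.95, 373.13], [0.0, 0.0, 0.0, 1.0]]
```

View pics/top0.png

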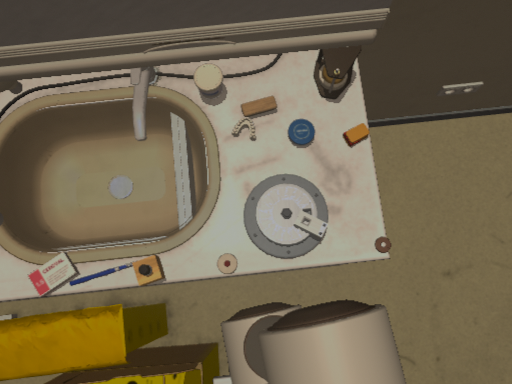

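View pics/side0.png

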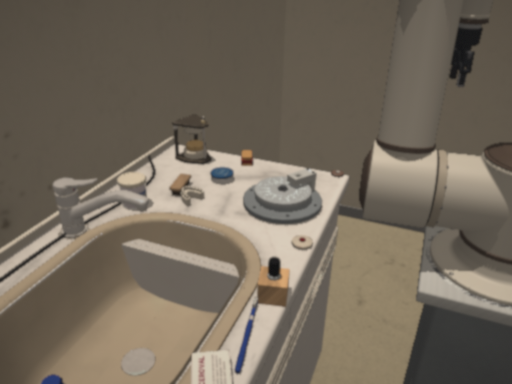

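View pics/wrist0.png

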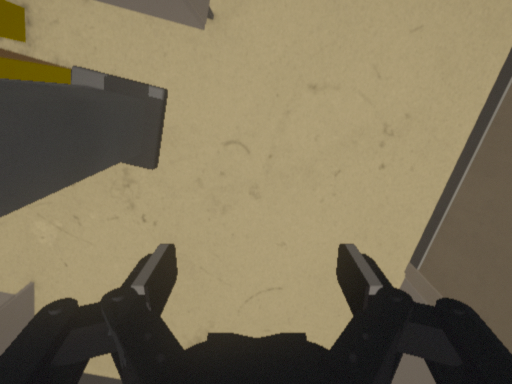

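```bash
cat > h.py <<'E'
import cv2,numpy as np
from workcell import status,capture,calibration,models
def ray(n,u,v,z):
    c=calibration(n);K=np.array(c["camera_matrix"]);T=np.array(c["extrinsics"])
    d=T[:3,:3]@np.linalg.solve(K,[u,v,1.]);o=T[:3,3]
    return o+d*(z-o[2])/d[2]
def proj(n,p):
    c=calibration(n);K=np.array(c["camera_matrix"]);T=np.array(c["extrinsics"])
    q=K@(T[:3,:3].T@(np.array(p)-T[:3,3]));return q[:2]/q[2]
E
python3 - <<'E'
from h import *
for n in("top","side"):
  for l in("lap_unit","slot","disc","disc_hole","lock_pin","pin_knob","pin_holder"):
    try:
      for r in models.trace(n,l)[:2]:
        m=r["mask"];v,u=np.nonzero(m);print(n,l,round(r["score"],2),np.round(r["box"],1),m.sum(),u.mean().round(1),v.mean().round(1))
    except Exception as e: print(n,l,e)
E
```

```text
top lap_unit 0.66 [244.1 174.3 327.8 258. ] 5594 285.2 215.4
top slot 0.67 [247.1 173.3 328.7 259.4] 5586 285.0 215.5
top disc 0.83 [252.6 178.7 317.6 245.2] 2651 283.2 212.8
top disc_hole 0.87 [256.3 182.9 319.8 243.8] 2655 283.3 212.4
top pin_knob 0.2 [254.9 183.8 317.8 245.6] 2680 283.1 212.6
top pin_holder 0.71 [134.4 255.4 163.4 285.5] 469 149.6 270.0
side lap_unit 0.85 [244.6 172.2 323.  221.4] 3241 284.5 197.6
side slot 0.61 [245.7 165.9 322.5 222.6] 3230 284.5 197.9
side disc 0.83 [254.5 171.8 314.6 207.6] 1382 281.8 191.8
side disc_hole 0.58 [254.1 177.7 309.  210.2] 1352 281.4 191.9
side lock_pin 0.75 [268.7 256.3 278.8 279.7] 284 273.4 267.9
side pin_knob 0.74 [268.  258.9 283.6 280.1] 299 274.1 267.5
side pin_holder 0.67 [254.3 265.6 293.7 307.9] 1009 272.6 287.7
```

The top view shows the lapping unit round (286,215), with its bracket reaching to lower right. The holder with the black knob is at (147,270), and the felt wheel at (227,263). Next: crops and first position estimates.

```bash
python3 - <<'E'
from h import *
im=cv2.imread("pics/top0.png")
a=cv2.resize(im[165:265,235:340],None,fx=5.5,fy=5.5,interpolation=cv2.INTER_CUBIC);cv2.imwrite("pics/c1.png",a)
a=cv2.resize(im[245:295,125:175],None,fx=10,fy=10,interpolation=cv2.INTER_CUBIC);cv2.imwrite("pics/c2.png",a)
print("disc hub",ray("top",286.5,213.5,45),"housing ctr",ray("top",286,215.5,18))
print("knob top",ray("top",146.5,269.5,88), "holder",ray("top",148.5,270,48))
print("side knob z65", ray("side",274,268,71))
E
```

```text
disc hub [510.46409417 -56.65550548  45.        ] housing ctr [509.55050875 -56.72935017  18.        ]
knob top [410.84149644 277.76878252  88.        ] holder [411.69682483 281.89917189  48.        ]
side knob z65 [410.67899116 290.47515657  71.        ]
```

View pics/c1.png

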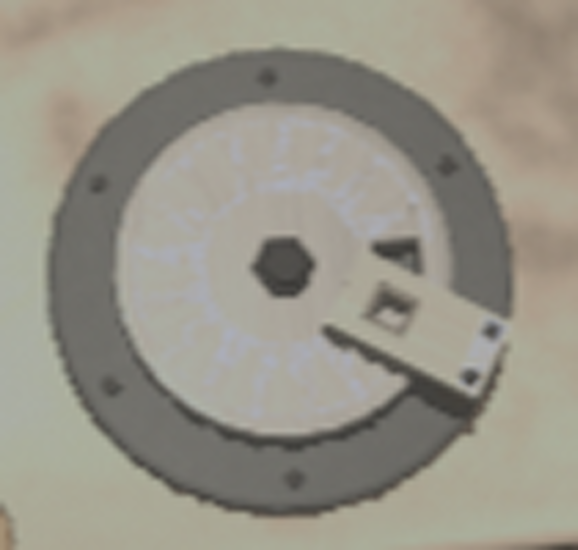

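View pics/c2.png

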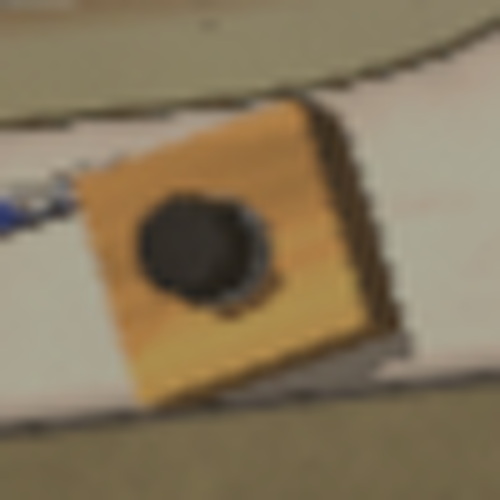

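```bash
cat >> h.py <<'E'
def rel(targets):
    s=status.read_state();R=np.array(s["tcp_rot"]);p=np.array(s["tool_pos"])
    for x,y,z,yaw in targets: # yaw change world deg
        print(np.round(R.T@(np.array([x,y,z])-p),1), "rz",-yaw)
E
python3 - <<'E'
from h import *
print("knobtop",ray("top",144.5,269.8,88),"holder",ray("top",147.6,270.2,48))
hub=ray("top",235+284/5.5-.5,165+267/5.5-.5,47);sl=ray("top",235+393/5.5-.5,165+307/5.5-.5,71)
print(hub,sl,np.linalg.norm((sl-hub)[:2]),np.degrees(np.arctan2(*(sl-hub)[1::-1])))
print("bolts mid",ray("top",235+481/5.5-.5,165+353/5.5-.5,73))
rel([(520*np.cos(a),520*np.sin(a),245,np.degrees(a+1.33)) for a in np.linspace(-1.2,-.2,8)])
E
```

```text
knobtop [410.65572671 282.32925963  88.        ] holder [411.46003746 284.0316795   48.        ]
[511.36634401 -55.7762878   47.        ] [485.74752857 -98.39495434  71.        ] 49.72599363194385 -121.01080205065583
bolts mid [ 461.96147356 -132.87655839   73.        ]
[-59.4 -67.4   0.3] rz -7.448451336700709
[ -74.2 -140.2    0.3] rz -15.633562695712465
[ -99.3 -210.     0.3] rz -23.81867405472423
[-134.  -275.6    0.3] rz -32.00378541373599
[-1.778e+02 -3.356e+02  3.000e-01] rz -40.188896772747746
[-2.296e+02 -3.887e+02  3.000e-01] rz -48.3740081317595
[-2.884e+02 -4.339e+02  3.000e-01] rz -56.559119490771266
[-3.531e+02 -4.703e+02  3.000e-01] rz -64.74423084978304
```

Emit:
apply_moves([
  {"dx": -60,"dy": -67,"rz": -7.5},
  {"dx": -74,"dy": -140,"rz": -15.6},
  {"dx": -99,"dy": -210,"rz": -23.8},
  {"dx": -134,"dy": -275,"rz": -32},
  {"dx": -178,"dy": -335,"rz": -40},
  {"dx": -230,"dy": -389,"rz": -48},
  {"dx": -288,"dy": -434,"rz": -56.5},
  {"dx": -353,"dy": -470,"rz": -64.7},
  {"dx": -353,"dy": -470,"rz": -64.7},
  {"dx": -353,"dy": -470,"rz": -64.7},
])

```text
schema error: expected keys dx, dy, dz, rx, ry, rz, fingers
```

```bash
python3 - <<'E'
from h import *
s=status.read_state();print(s["t"],np.round(s["tool_pos"],1),np.round(s["tcp_rot"],3).tolist(),np.round(s["qpos"],3))
im=capture("wrist");cv2.imwrite("pics/w1.png",im[...,::-1]);np.save("w1.npy",calibration("wrist")["extrinsics"])
for l in("lap_unit","disc","disc_hole","slot"):
  for r in models.trace("wrist",l)[:2]:
    m=r["mask"];v,u=np.nonzero(m);print(l,round(r["score"],2),np.round(r["box"],1),m.sum(),u.mean().round(1),v.mean().round(1))
print([proj("wrist",p) for p in((511.4,-55.8,47),(485.7,-98.4,73))])
E
```

```text
0.85 [ 137.1 -558.4  245.3] [[0.238, -0.971, -0.0], [-0.971, -0.238, 0.0], [-0.0, -0.0, -1.0]] [-1.464  0.15   1.437  0.     1.554 -0.134]
[array([-345.26282342, -539.92803211]), array([-336.16151507, -531.11179472])]
```

View pics/w1.png

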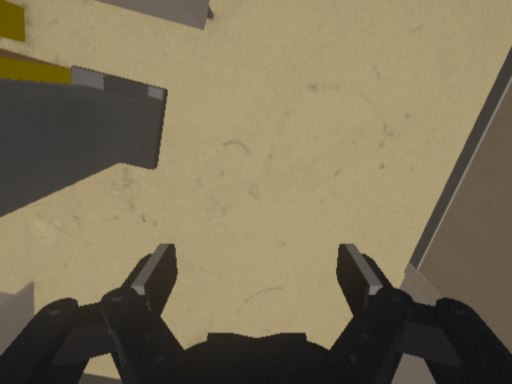

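The move was refused because every row needs all seven keys, so the picture is unchanged. I'll send it again with all of them.

Emit:
apply_moves([
  {"dx": -60,"dy": -67,"dz": 0,"rx": 0,"ry": 0,"rz": -7.5,"fingers": 1},
  {"dx": -74,"dy": -140,"dz": 0,"rx": 0,"ry": 0,"rz": -15.6,"fingers": 1},
  {"dx": -99,"dy": -210,"dz": 0,"rx": 0,"ry": 0,"rz": -23.8,"fingers": 1},
  {"dx": -134,"dy": -275,"dz": 0,"rx": 0,"ry": 0,"rz": -32,"fingers": 1},
  {"dx": -178,"dy": -335,"dz": 0,"rx": 0,"ry": 0,"rz": -40,"fingers": 1},
  {"dx": -230,"dy": -389,"dz": 0,"rx": 0,"ry": 0,"rz": -48,"fingers": 1},
  {"dx": -288,"dy": -434,"dz": 0,"rx": 0,"ry": 0,"rz": -56.5,"fingers": 1},
  {"dx": -353,"dy": -470,"dz": 0,"rx": 0,"ry": 0,"rz": -64.7,"fingers": 1},
  {"dx": -353,"dy": -470,"dz": 0,"rx": 0,"ry": 0,"rz": -64.7,"fingers": 1},
  {"dx": -353,"dy": -470,"dz": 0,"rx": 0,"ry": 0,"rz": -64.7,"fingers": 1},
])

```text
t: 2.35
tool_pos: [510.0, -100.9, 245.5]
tcp_rot: [[0.98, -0.198, 0.001], [-0.198, -0.98, 0.0], [0.0, -0.0, -1.0]]
force: [0.1, -0.0, -0.5]
opening: 85.5
```

```bash
python3 - <<'E'
from h import *
s=status.read_state();print(s["t"],np.round(s["tool_pos"],1),np.round(s["tcp_rot"],3).tolist(),np.round(s["qpos"],3))
im=capture("wrist");cv2.imwrite("pics/w2.png",im[...,::-1]);np.save("w2.npy",calibration("wrist")["extrinsics"])
print([proj("wrist",p) for p in((511.4,-55.8,47),(485.7,-98.4,73))])
E
```

```text
2.35 [ 510.  -100.9  245.5] [[0.98, -0.198, 0.001], [-0.198, -0.98, 0.0], [0.0, -0.0, -1.0]] [-0.344  0.035  1.563  0.     1.544 -0.145]
[array([248.92351187, 135.10198329]), array([233.72914818, 180.13556299])]
```

View pics/w2.png

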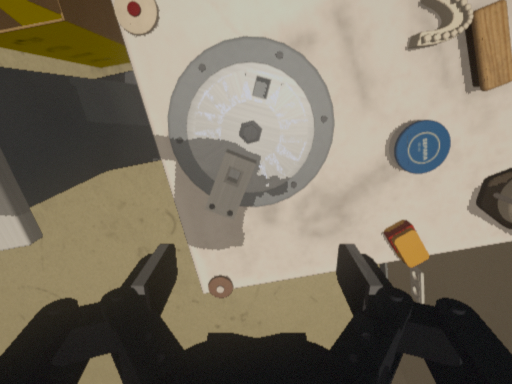

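```bash
python3 - <<'E'
from h import *
im=cv2.imread("pics/w2.png")
a=cv2.resize(im[100:230,180:310],None,fx=5,fy=5,interpolation=cv2.INTER_CUBIC);cv2.imwrite("pics/c3.png",a)
E
```

```text
(no output)
```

View pics/c3.png

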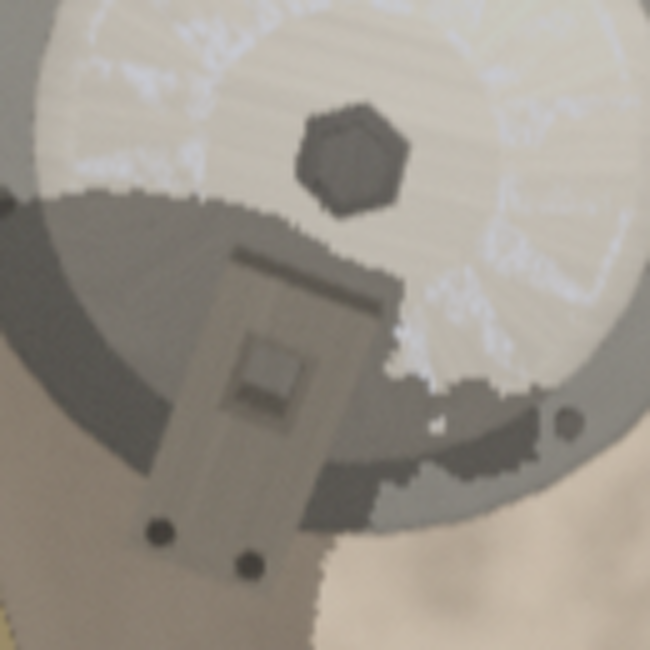

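```bash
python3 - <<'E'
from h import *
f=lambda u,v,z:ray("wrist",180+u/5-.4,100+v/5-.4,z)
hub=f(354,160,47);sl=f(269,381,73);b=f(205,549,73)
print(hub,sl,b,np.linalg.norm((sl-hub)[:2]))
for d in(sl-hub,b-sl,b-hub):print(np.degrees(np.arctan2(d[1],d[0])))
c=[f(*p,73) for p in((247,328),(317,358),(292,432),(220,405))]
print(np.round(c,1).tolist())
rel([(x,y,z,w) for x,y,z,w in [(515,-50,245,6),(515,10,245,13),(510,70,245,20),(500,130,245,27),(480,180,245,34),(455,220,225,41),(430,240,200,45),(411,240,200,45)]])
E
```

```text
[513.88951558 -52.2281746   47.        ] [486.45428602 -93.42038226  73.        ] [ 462.91992254 -129.84959324   73.        ] 49.492320542140064
-123.66478997086105
-122.8636731456229
-123.29064057566575
[[484.4, -80.7, 73.0], [498.1, -90.4, 73.0], [488.9, -106.1, 73.0], [474.4, -96.7, 73.0]]
[ -5.7 -48.    0.6] rz -6
[ -17.5 -106.8    0.7] rz -13
[ -34.2 -164.7    0.8] rz -20
[ -55.8 -221.5    0.8] rz -27
[ -85.2 -266.6    0.9] rz -34
[-117.6 -300.9   20.9] rz -41
[-146.1 -315.5   46. ] rz -45
[-164.7 -311.8   45.9] rz -45
```

Emit:
apply_moves([
  {"dx": -6,"dy": -48,"dz": 0,"rx": 0,"ry": 0,"rz": -6,"fingers": 1},
  {"dx": -17,"dy": -107,"dz": 0,"rx": 0,"ry": 0,"rz": -13,"fingers": 1},
  {"dx": -34,"dy": -165,"dz": 0,"rx": 0,"ry": 0,"rz": -20,"fingers": 1},
  {"dx": -56,"dy": -221,"dz": 0,"rx": 0,"ry": 0,"rz": -27,"fingers": 1},
  {"dx": -85,"dy": -267,"dz": 0,"rx": 0,"ry": 0,"rz": -34,"fingers": 1},
  {"dx": -118,"dy": -301,"dz": 21,"rx": 0,"ry": 0,"rz": -41,"fingers": 1},
  {"dx": -150,"dy": -325,"dz": 46,"rx": 0,"ry": 0,"rz": -45,"fingers": 1},
  {"dx": -173,"dy": -353,"dz": 60,"rx": 0,"ry": 0,"rz": -45,"fingers": 1},
  {"dx": -173,"dy": -353,"dz": 60,"rx": 0,"ry": 0,"rz": -45,"fingers": 1},
  {"dx": -173,"dy": -353,"dz": 60,"rx": 0,"ry": 0,"rz": -45,"fingers": 1},
])

```text
t: 3.65
tool_pos: [411.3, 281.9, 186.3]
tcp_rot: [[0.832, 0.554, 0.001], [0.554, -0.832, 0.002], [0.002, -0.001, -1.0]]
force: [1.0, -0.6, 0.3]
opening: 85.6
```

```bash
python3 - <<'E'
from h import *
s=status.read_state();print(s["t"],np.round(s["tool_pos"],1),np.round(s["tcp_rot"],3).tolist(),np.round(s["qpos"],3))
im=capture("wrist");cv2.imwrite("pics/w3.png",im[...,::-1])
for l in("pin_knob","pin_holder"):
  for r in models.trace("wrist",l)[:2]:
    m=r["mask"];v,u=np.nonzero(m);print(l,round(r["score"],2),np.round(r["box"],1),m.sum(),u.mean().round(1),v.mean().round(1))
E
```

```text
3.65 [411.3 281.9 186.3] [[0.832, 0.554, 0.001], [0.554, -0.832, 0.002], [0.002, -0.001, -1.0]] [ 4.460e-01  1.800e-02  1.701e+00  1.000e-03  1.421e+00 -1.420e-01]
pin_knob 0.67 [246.3 167.3 275.4 203.8] 794 260.9 186.1
```

View pics/w3.png

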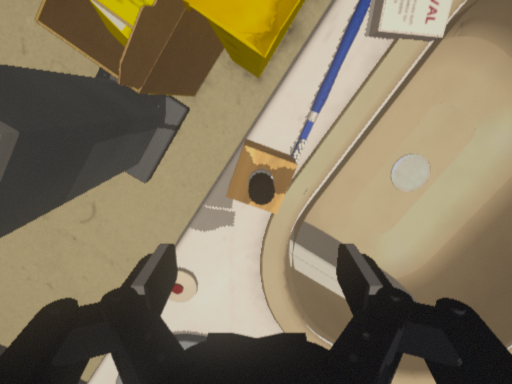

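```bash
python3 - <<'E'
from h import *
im=cv2.imread("pics/w3.png")
a=cv2.resize(im[130:230,210:310],None,fx=6,fy=6,interpolation=cv2.INTER_CUBIC);cv2.imwrite("pics/c4.png",a)
p=ray("wrist",261,185.8,71);print(p, ray("wrist",261,183,88))
rel([(p[0],p[1],72,0)])
E
```

```text
[413.02158546 288.47419249  71.        ] [408.45775342 294.71800294  88.        ]
[  4.8  -5.  114.4] rz 0
```

View pics/c4.png

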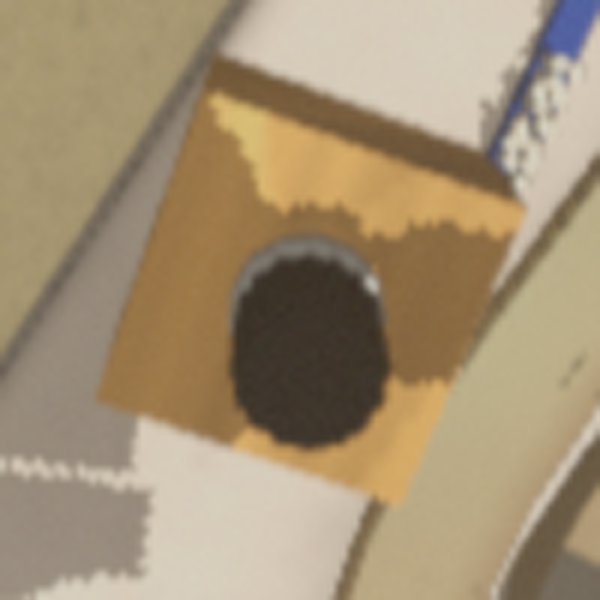

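```bash
python3 - <<'E'
from h import *
print(ray("wrist",261.3,191.6,88),ray("wrist",261.5,180,48))
for n in("side",):
  print(proj("side",(412,285,88)),proj("side",(412,285,54)))
s=status.read_state();print(proj("wrist",s["tool_pos"]), calibration("wrist")["extrinsics"][:3])
im=cv2.imread("pics/side0.png")
a=cv2.resize(im[245:315,240:310],None,fx=8,fy=8,interpolation=cv2.INTER_CUBIC);cv2.imwrite("pics/c5.png",a)
E
```

```text
[412.96140005 288.47332044  88.        ] [414.36668446 288.11109966  48.        ]
[274.63592582 258.95178063] [274.01015146 273.18032706]
[255.32134966 259.27076165] [[ 8.33035945e-01  5.24929383e-01  1.74643229e-01  3.67462325e+02]
 [ 5.53213607e-01 -7.91806751e-01 -2.58837353e-01  3.48397796e+02]
 [ 2.41235554e-03  3.12235829e-01 -9.50001562e-01  3.14795670e+02]]
```

View pics/c5.png

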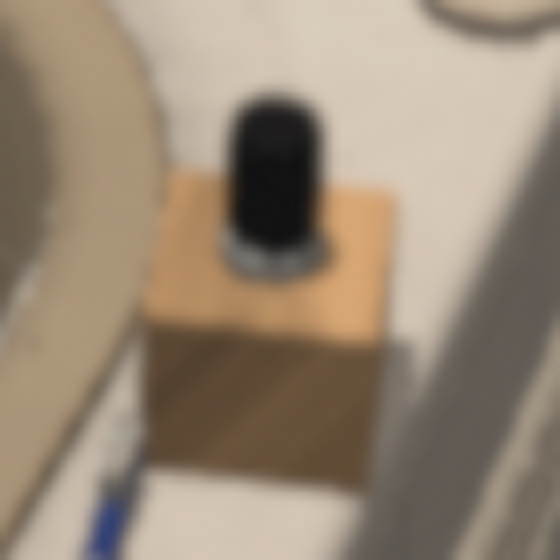

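```bash
python3 - <<'E'
from h import *
rel([(412,286,115,0)])
E
```

```text
[ 2.7 -3.5 71.4] rz 0
```

Emit:
apply_moves([
  {"dx": 3,"dy": -3,"dz": 40,"rx": 0,"ry": 0,"rz": 0,"fingers": 1},
  {"dx": 3,"dy": -3,"dz": 71,"rx": 0,"ry": 0,"rz": 0,"fingers": 1},
  {"dx": 3,"dy": -3,"dz": 71,"rx": 0,"ry": 0,"rz": 0,"fingers": 0},
  {"dx": 3,"dy": -3,"dz": 71,"rx": 0,"ry": 0,"rz": 0,"fingers": 0},
  {"dx": 3,"dy": -3,"dz": 71,"rx": 0,"ry": 0,"rz": 0,"fingers": 0},
])

```text
t: 4.42
tool_pos: [413.3, 285.9, 116.9]
tcp_rot: [[0.833, 0.553, 0.004], [0.553, -0.833, 0.003], [0.004, -0.0, -1.0]]
force: [0.2, 0.4, -0.3]
opening: 42.6
```

```bash
python3 - <<'E'
from h import *
s=status.read_state();print(s["t"],np.round(s["tool_pos"],1),s["opening"])
for n in("wrist","side","top"):
  im=capture(n);cv2.imwrite(f"pics/{n}4.png",im[...,::-1])
print(proj("wrist",(412,286,88)),proj("wrist",(412,286,54)))
im=cv2.imread("pics/side4.png")
a=cv2.resize(im[175:315,200:340],None,fx=4,fy=4,interpolation=cv2.INTER_CUBIC);cv2.imwrite("pics/c6.png",a)
E
```

```text
4.425 [413.3 285.9 116.9] 42.63501238547182
[254.30992214 233.86393113] [254.47198312 212.77310839]
```

View pics/wrist4.png

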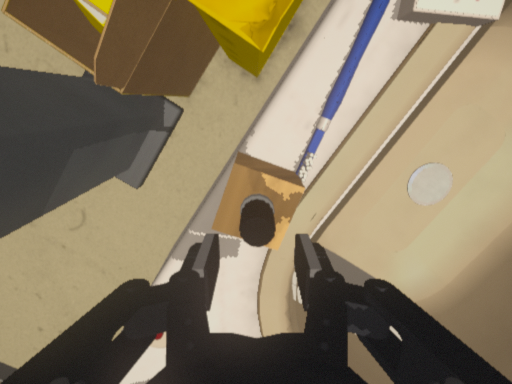

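View pics/c6.png

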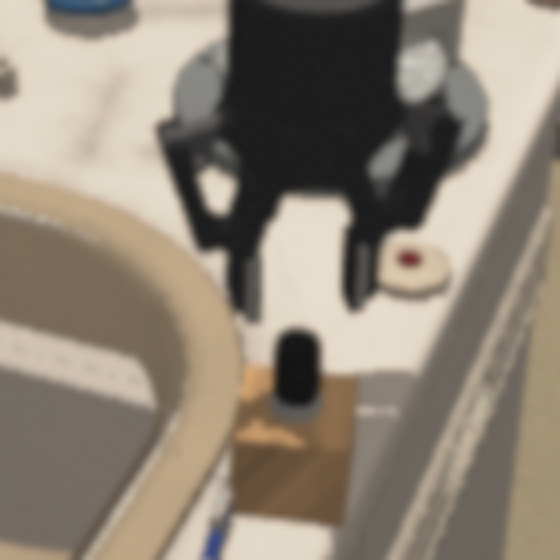

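Wrist view: the knob top is at about (257,230), centred between the fingers at columns 216 and 297. Going down to grip.

Emit:
apply_moves([
  {"dx": 0.5,"dy": -2,"dz": 25,"rx": 0,"ry": 0,"rz": 0,"fingers": 0},
  {"dx": 0.5,"dy": -2,"dz": 44,"rx": 0,"ry": 0,"rz": 0,"fingers": 0},
  {"dx": 0.5,"dy": -2,"dz": 44,"rx": 0,"ry": 0,"rz": 0,"fingers": 0},
])

```text
t: 4.95
tool_pos: [411.8, 287.7, 71.5]
tcp_rot: [[0.833, 0.553, 0.001], [0.553, -0.833, 0.002], [0.002, -0.001, -1.0]]
force: [-0.3, -0.0, 0.6]
opening: 42.4
```

```bash
python3 - <<'E'
from h import *
s=status.read_state();print(s["t"],np.round(s["tool_pos"],1),s["opening"],s["force"])
for n in("wrist","side"):
  im=capture(n);cv2.imwrite(f"pics/{n}5.png",im[...,::-1])
im=cv2.imread("pics/side5.png")
a=cv2.resize(im[220:310,230:320],None,fx=6,fy=6,interpolation=cv2.INTER_CUBIC);
im=cv2.imread("pics/wrist5.png")
b=cv2.resize(im[180:320,190:330],(540,540),interpolation=cv2.INTER_CUBIC);cv2.imwrite("pics/c7.png",cv2.resize(np.hstack([a,b]),(800,400)))
E
```

```text
4.95 [411.8 287.7  71.5] 42.396875447028776 [-0.34629128 -0.0235537   0.56648024]
```

View pics/c7.png

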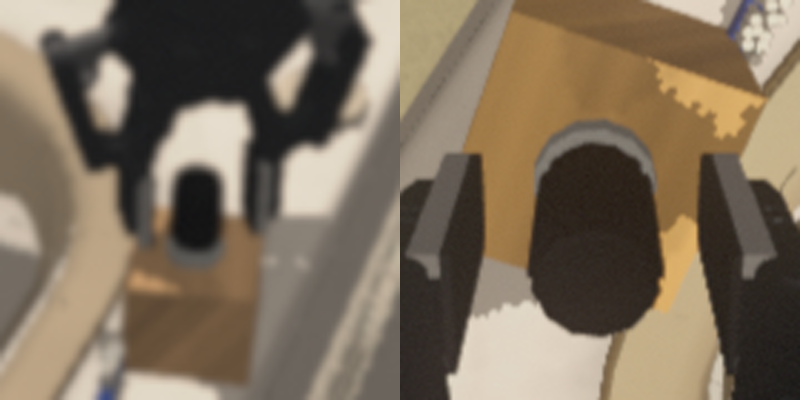

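Emit:
apply_moves([
  {"dx": 1.2,"dy": -1,"dz": 0,"rx": 0,"ry": 0,"rz": 0,"fingers": 0},
  {"dx": 1.2,"dy": -1,"dz": 0,"rx": 0,"ry": 0,"rz": 0,"fingers": -0.3},
  {"dx": 1.2,"dy": -1,"dz": 0,"rx": 0,"ry": 0,"rz": 0,"fingers": -0.6},
  {"dx": 1.2,"dy": -1,"dz": 0,"rx": 0,"ry": 0,"rz": 0,"fingers": -1},
  {"dx": 1.2,"dy": -1,"dz": 0,"rx": 0,"ry": 0,"rz": 0,"fingers": -1},
  {"dx": 1.2,"dy": -1,"dz": 0,"rx": 0,"ry": 0,"rz": 0,"fingers": -1},
], squeeze=50)

```text
t: 5.8
tool_pos: [413.2, 289.7, 73.6]
tcp_rot: [[0.833, 0.553, 0.004], [0.553, -0.833, 0.003], [0.005, -0.0, -1.0]]
force: [-1.1, 0.4, 7.4]
opening: 20.4
```

```bash
python3 - <<'E'
from h import *
s=status.read_state();print(s["t"],np.round(s["tool_pos"],1),s["opening"],s["force"],s["wrist_torque"])
for n in("wrist","side"):
  im=capture(n);cv2.imwrite(f"pics/{n}6.png",im[...,::-1])
im=cv2.imread("pics/side6.png")
a=cv2.resize(im[220:310,230:320],None,fx=6,fy=6,interpolation=cv2.INTER_CUBIC);
im=cv2.imread("pics/wrist6.png")
b=cv2.resize(im[180:320,190:330],(540,540),interpolation=cv2.INTER_CUBIC);cv2.imwrite("pics/c8.png",cv2.resize(np.hstack([a,b]),(800,400)))
E
```

```text
5.8 [413.2 289.7  73.6] 20.443579263645688 [-1.09886462  0.373592    7.41167853] [-0.11317177  0.32426019 -0.0473022 ]
```

View pics/c8.png

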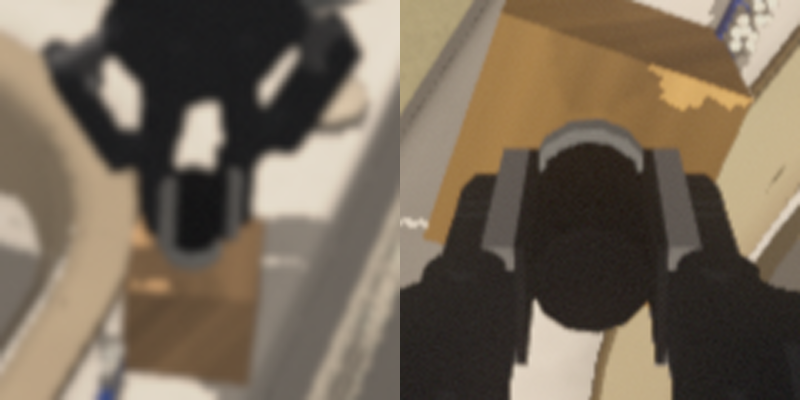

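Emit:
apply_moves([
  {"dx": 0,"dy": 0,"dz": -15,"rx": 0,"ry": 0,"rz": 0,"fingers": -1},
  {"dx": 0,"dy": 0,"dz": -40,"rx": 0,"ry": 0,"rz": 0,"fingers": -1},
  {"dx": 0,"dy": 0,"dz": -80,"rx": 0,"ry": 0,"rz": 0,"fingers": -1},
  {"dx": 0,"dy": 0,"dz": -105,"rx": 0,"ry": 0,"rz": 0,"fingers": -1},
  {"dx": 0,"dy": 0,"dz": -105,"rx": 0,"ry": 0,"rz": 0,"fingers": -1},
  {"dx": 0,"dy": 0,"dz": -105,"rx": 0,"ry": 0,"rz": 0,"fingers": -1},
])

```text
t: 6.65
tool_pos: [412.6, 289.2, 178.2]
tcp_rot: [[0.833, 0.553, 0.004], [0.553, -0.833, 0.003], [0.004, -0.0, -1.0]]
force: [-0.2, -0.3, -0.8]
opening: 20.5
```

```bash
python3 - <<'E'
from h import *
s=status.read_state();print(s["t"],np.round(s["tool_pos"],1),s["opening"],s["force"],s["wrist_torque"])
for n in("wrist","side"):
  im=capture(n);cv2.imwrite(f"pics/{n}7.png",im[...,::-1])
for p in [(0,0,-5),(0,0,-8),(0,0,20),(0,0,67)]:
  P=np.array(s["tool_pos"])+np.array(s["tcp_rot"])@np.array(p); print(p,proj("wrist",P),proj("side",P))
im=cv2.imread("pics/side7.png")
a=cv2.resize(im[150:280,210:340],(540,540),interpolation=cv2.INTER_CUBIC);
im=cv2.imread("pics/wrist7.png")
b=cv2.resize(im[150:320,170:340],(540,540),interpolation=cv2.INTER_CUBIC);cv2.imwrite("pics/c9.png",cv2.resize(np.hstack([a,b]),(800,400)))
E
```

```text
6.65 [412.6 289.2 178.2] 20.48218026962713 [-0.18537079 -0.3084939  -0.79890365] [ 0.01015784 -0.08805251 -0.02726684]
(0, 0, -5) [255.56679006 265.29669164] [275.44146092 217.07414663]
(0, 0, -8) [255.54419778 268.7005872 ] [275.51004768 215.63449719]
(0, 0, 20) [255.72481179 241.48813684] [274.87948713 228.87008623]
(0, 0, 67) [255.92522919 211.291982  ] [273.86727766 250.1165606 ]
```

View pics/c9.png

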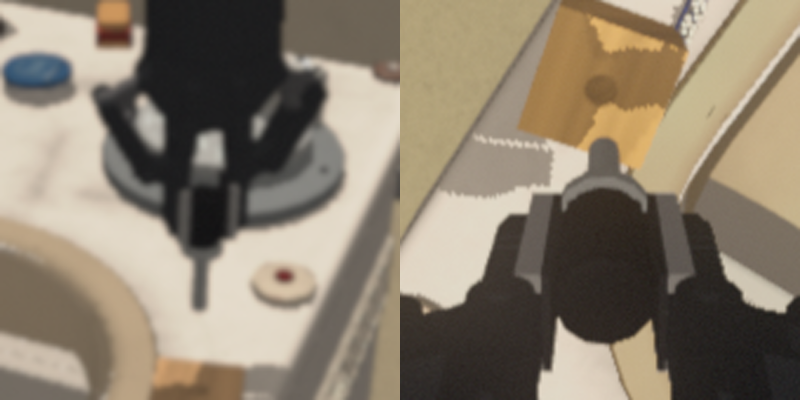

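```bash
python3 - <<'E'
from h import *
rel([(430,250,190,-6),(455,200,190,-12),(475,145,190,-18),(488,87,190,-24),(495,28,190,-30),(495,-30,190,-36),(491,-70,185,-42),(486.5,-93.4,170,-45)])
E
```

```text
[ -7.   42.3 -12.3] rz 6
[-13.8  97.8 -12.4] rz 12
[-27.6 154.7 -12.4] rz 18
[-48.9 210.2 -12.6] rz 24
[-75.7 263.2 -12.7] rz 30
[-107.8  311.5  -12.8] rz 36
[-133.2  342.7   -7.9] rz 42
[-150.   359.7    7. ] rz 45
```

Emit:
apply_moves([
  {"dx": -7,"dy": 42,"dz": -12,"rx": 0,"ry": 0,"rz": 6,"fingers": -1},
  {"dx": -14,"dy": 98,"dz": -12,"rx": 0,"ry": 0,"rz": 12,"fingers": -1},
  {"dx": -28,"dy": 155,"dz": -12,"rx": 0,"ry": 0,"rz": 18,"fingers": -1},
  {"dx": -49,"dy": 210,"dz": -12,"rx": 0,"ry": 0,"rz": 24,"fingers": -1},
  {"dx": -76,"dy": 263,"dz": -12,"rx": 0,"ry": 0,"rz": 30,"fingers": -1},
  {"dx": -108,"dy": 311,"dz": -12,"rx": 0,"ry": 0,"rz": 36,"fingers": -1},
  {"dx": -133,"dy": 343,"dz": -8,"rx": 0,"ry": 0,"rz": 42,"fingers": -1},
  {"dx": -150,"dy": 360,"dz": 7,"rx": 0,"ry": 0,"rz": 45,"fingers": -1},
  {"dx": -150,"dy": 360,"dz": 7,"rx": 0,"ry": 0,"rz": 45,"fingers": -1},
  {"dx": -150,"dy": 360,"dz": 7,"rx": 0,"ry": 0,"rz": 45,"fingers": -1},
])

```text
t: 8.0
tool_pos: [486.7, -93.2, 169.9]
tcp_rot: [[0.98, -0.197, 0.002], [-0.197, -0.98, 0.003], [0.002, -0.003, -1.0]]
force: [-0.3, -1.3, -0.5]
opening: 20.7
```

```bash
python3 - <<'E'
from h import *
s=status.read_state();print(s["t"],np.round(s["tool_pos"],1),np.round(s["tcp_rot"],3).tolist(),s["opening"])
for n in("wrist","side","top"):
  im=capture(n);cv2.imwrite(f"pics/{n}8.png",im[...,::-1])
P=np.array(s["tool_pos"])+np.array(s["tcp_rot"])@np.array((0,0,67)); print("tip",P,proj("wrist",P),proj("side",P),proj("top",P))
im=cv2.imread("pics/wrist8.png")
a=cv2.resize(im[90:270,190:330],None,fx=4,fy=4,interpolation=cv2.INTER_CUBIC);cv2.imwrite("pics/c10.png",cv2.resize(a,(467,600)))
im=cv2.imread("pics/side8.png")
b=cv2.resize(im[110:230,230:350],(600,600),interpolation=cv2.INTER_CUBIC);cv2.imwrite("pics/c11.png",b)
E
```

```text
8.0 [486.7 -93.2 169.9] [[0.98, -0.197, 0.002], [-0.197, -0.98, 0.003], [0.002, -0.003, -1.0]] 20.72075076810649
tip [486.83274274 -93.04182306 102.89095352] [255.54889232 211.66736926] [296.66585916 164.76176732] [304.83421109 218.20254441]
```

View pics/c10.png

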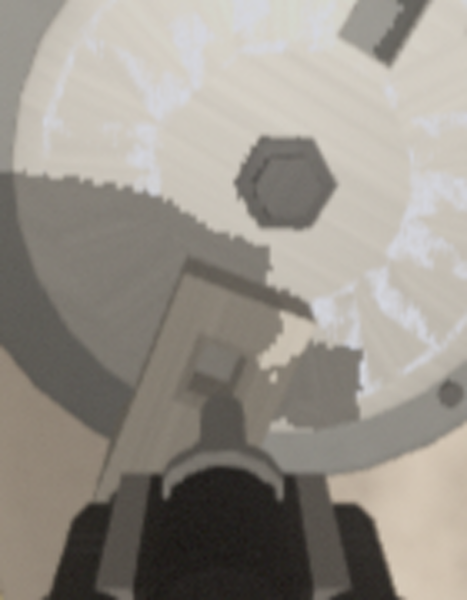

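View pics/c11.png

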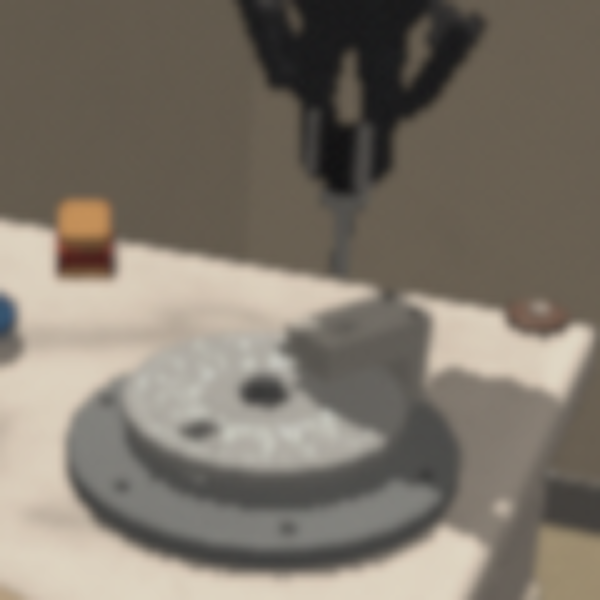

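```bash
python3 - <<'E'
from h import *
im=cv2.imread("pics/wrist8.png")
a=cv2.resize(im[170:225,230:285],(600,600),interpolation=cv2.INTER_CUBIC);cv2.imwrite("pics/c12.png",a)
s=status.read_state();R=np.array(s["tcp_rot"]);p=np.array(s["tool_pos"])
q=ray("wrist",255.6,201.5,73);print(q,proj("wrist",p+R@np.array([0,0,97.])),R.T@(q-p))
E
```

```text
[486.33172919 -95.78786337  73.        ] [255.9260659  198.14617851] [-0.28374058  3.18273612 97.29998158]
```

View pics/c12.png

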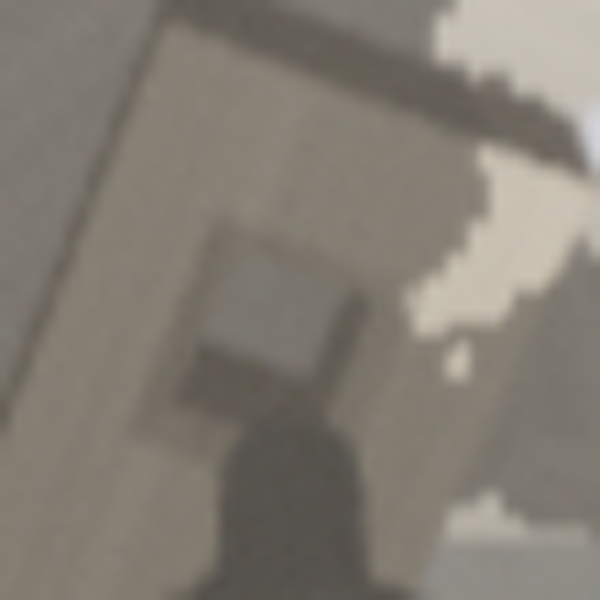

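Emit:
apply_moves([
  {"dx": -1.5,"dy": 4,"dz": 10,"rx": 0,"ry": 0,"rz": 0,"fingers": -1},
  {"dx": -1.5,"dy": 4,"dz": 24,"rx": 0,"ry": 0,"rz": 0,"fingers": -1},
  {"dx": -1.5,"dy": 4,"dz": 24,"rx": 0,"ry": 0,"rz": 0,"fingers": -1},
  {"dx": -1.5,"dy": 4,"dz": 24,"rx": 0,"ry": 0,"rz": 0,"fingers": -1},
])

```text
t: 8.65
tool_pos: [484.8, -96.5, 146.3]
tcp_rot: [[0.981, -0.196, 0.003], [-0.196, -0.981, 0.002], [0.002, -0.003, -1.0]]
force: [0.0, -1.1, -1.0]
opening: 20.7
```

```bash
python3 - <<'E'
from h import *
s=status.read_state();R=np.array(s["tcp_rot"]);p=np.array(s["tool_pos"]);print(s["t"],np.round(p,1),s["force"])
for n in("wrist","side","top"):
  im=capture(n);cv2.imwrite(f"pics/{n}9.png",im[...,::-1])
for d in(67,p[2]-73): print(d,proj("wrist",p+R@np.array([0,0,d])))
im=cv2.imread("pics/wrist9.png")
a=cv2.resize(im[165:225,226:286],(600,600),interpolation=cv2.INTER_CUBIC);cv2.imwrite("pics/c13.png",a)
im=cv2.imread("pics/side9.png")
b=cv2.resize(im[140:200,270:330],(600,600),interpolation=cv2.INTER_CUBIC);cv2.imwrite("pics/c14.png",b)
E
```

```text
8.65 [484.8 -96.5 146.3] [ 0.02642747 -1.0779593  -0.95774667]
67 [255.6237537  211.23193027]
73.27823228246996 [255.63442349 208.15663243]
```

View pics/c13.png

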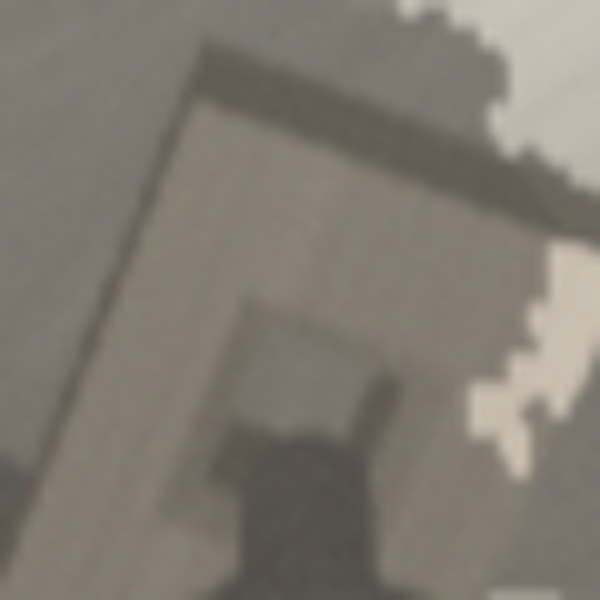

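View pics/c14.png

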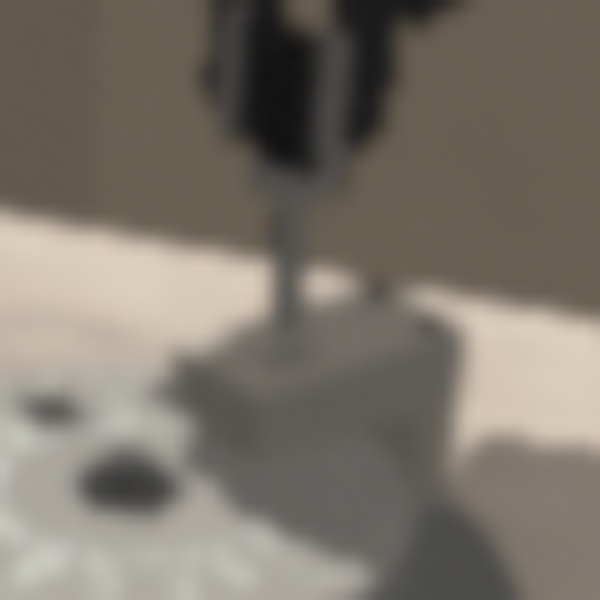

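Emit:
apply_moves([
  {"dx": 0,"dy": -0.8,"dz": 4,"rx": 0,"ry": 0,"rz": 0,"fingers": -1},
  {"dx": 0,"dy": -0.8,"dz": 9,"rx": 0,"ry": 0,"rz": 0,"fingers": -1},
  {"dx": 0,"dy": -0.8,"dz": 12,"rx": 0,"ry": 0,"rz": 0,"fingers": -1},
  {"dx": 0,"dy": -0.8,"dz": 12,"rx": 0,"ry": 0,"rz": 0,"fingers": -1},
])

```text
t: 9.3
tool_pos: [485.0, -95.7, 134.3]
tcp_rot: [[0.981, -0.196, 0.003], [-0.196, -0.981, 0.002], [0.002, -0.003, -1.0]]
force: [-0.0, -0.2, -1.3]
opening: 20.3
```

```bash
python3 - <<'E'
from h import *
s=status.read_state();R=np.array(s["tcp_rot"]);p=np.array(s["tool_pos"]);print(s["t"],np.round(p,1),s["force"],s["wrist_torque"])
for n in("wrist","side"):
  im=capture(n);cv2.imwrite(f"pics/{n}10.png",im[...,::-1])
im=cv2.imread("pics/wrist10.png")
a=cv2.resize(im[165:225,226:286],(400,400),interpolation=cv2.INTER_CUBIC)
im=cv2.imread("pics/side10.png")
b=cv2.resize(im[140:200,270:330],(400,400),interpolation=cv2.INTER_CUBIC);cv2.imwrite("pics/c15.png",np.hstack([a,b]))
E
```

```text
9.3 [485.  -95.7 134.3] [-0.03172858 -0.19409973 -1.33985008] [ 0.01857312 -0.03417951  0.01708446]
```

View pics/c15.png

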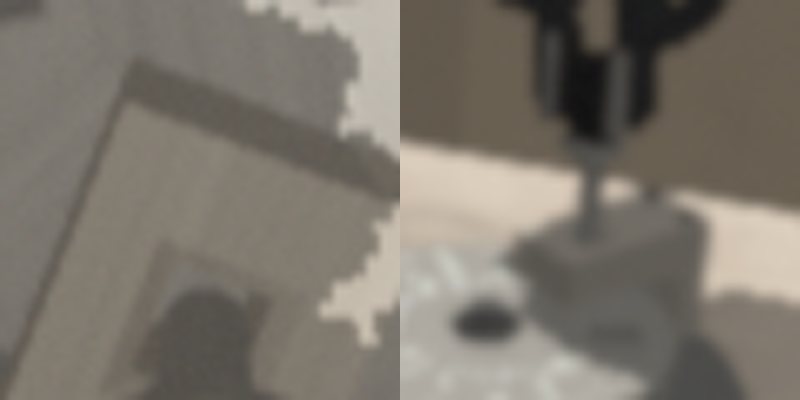

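View pics/wrist10.png

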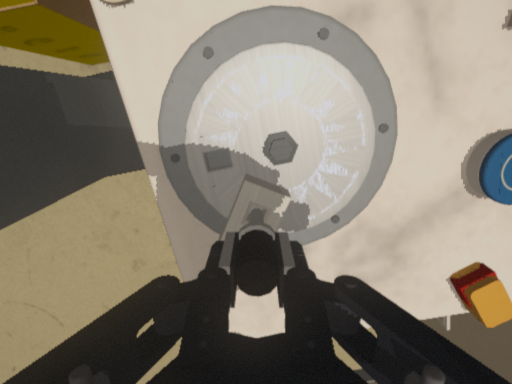

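The tip is in the slot mouth with almost no side force. The hole shows at (218,158) in the wrist image. Going further down.

Emit:
apply_moves([
  {"dx": 0,"dy": 0,"dz": 5,"rx": 0,"ry": 0,"rz": 0,"fingers": -1},
  {"dx": 0,"dy": 0,"dz": 10,"rx": 0,"ry": 0,"rz": 0,"fingers": -1},
  {"dx": 0,"dy": 0,"dz": 15,"rx": 0,"ry": 0,"rz": 0,"fingers": -1},
  {"dx": 0,"dy": 0,"dz": 15,"rx": 0,"ry": 0,"rz": 0,"fingers": -1},
])

```text
t: 9.9
tool_pos: [485.0, -95.6, 119.1]
tcp_rot: [[0.981, -0.196, 0.003], [-0.196, -0.981, 0.002], [0.002, -0.003, -1.0]]
force: [0.4, 0.5, -0.9]
opening: 20.4
```

```bash
cat >> h.py <<'E'
HUB=None
def hole(n=4,save=None):
    """capture wrist n times, print hole angle (rad, world) relative to slot"""
    out=[]
    for i in range(n):
        s=status.read_state();C=calibration("wrist")
        im=capture("wrist");out.append((s["t"],im))
        if save: cv2.imwrite(f"pics/{save}_{i}.png",im[...,::-1])
    return out
def show(fr,name):
    cv2.imwrite(name,cv2.resize(np.vstack([np.hstack([f[1][0:260,140:420,::-1] for f in fr[i:i+3]]) for i in range(0,len(fr),3)]),None,fx=.95,fy=.95))
E
python3 - <<'E'
from h import *
s=status.read_state();R=np.array(s["tcp_rot"]);p=np.array(s["tool_pos"]);print(s["t"],np.round(p,1),s["force"],s["wrist_torque"])
fr=hole(6,"h1");print([round(f[0],3) for f in fr]);show(fr,"pics/h1.png")
E
```

```text
9.9 [485.  -95.6 119.1] [ 0.38864442  0.49151476 -0.86377518] [ 0.02883175  0.06052525 -0.01484155]
[9.9, 9.95, 10.0, 10.05, 10.1, 10.15]
```

View pics/h1.png

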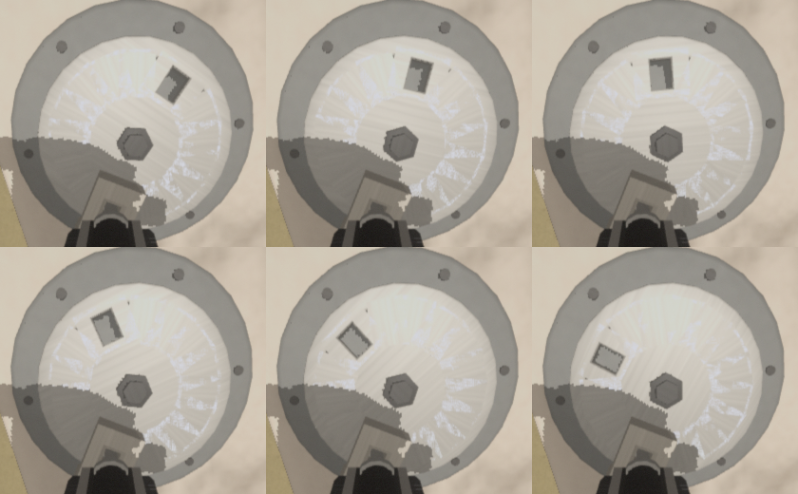

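```bash
cat >> h.py <<'E'
def polar(im,cx,cy,dz=45.):
    c=calibration("wrist");K=np.array(c["camera_matrix"]);T=np.array(c["extrinsics"])
    th=np.radians(np.arange(360));r=np.arange(40,61,2.)
    P=np.stack([cx+r[:,None]*np.cos(th),cy+r[:,None]*np.sin(th),np.full((len(r),360),dz)],-1)
    q=(P-T[:3,3])@T[:3,:3]@K.T;uv=(q[...,:2]/q[...,2:]).astype(np.float32)
    return cv2.remap(im,uv[...,0],uv[...,1],cv2.INTER_LINEAR).mean(-1)
HUBXY=(514.0,-52.5)
SLOT=-123.0
def angles(fr,ref=None):
    A=[polar(f[1],*HUBXY) for f in fr]
    m=np.max([a.astype(float) for a in A],0) if ref is None else ref
    res=[]
    for f,a in zip(fr,A):
        d=np.clip(m-a-15,0,60).sum(0)
        k=cv2.blur(np.tile(d,3)[None],(17,1))[0][360:720]
        i=int(k.argmax());res.append((round(f[0],3),i if i<=180 else i-360,round(((i-SLOT)%360),0),round(k.max())))
    return res
E
python3 - <<'E'
from h import *
print(ray("wrist",282,152,48))
import glob
fr=[(9.9+.05*i,cv2.imread(f"pics/h1_{i}.png")) for i in range(6)]
A=[polar(f[1],*HUBXY) for f in fr]
np.save("ref.npy",np.max(A,0))
for r in angles(fr):print(r)
E
```

```text
[512.83023544 -55.79062435  48.        ]
(9.9, 45, 168.0, 521)
(9.95, 65, 188.0, 502)
(10.0, 85, 208.0, 506)
(10.05, 105, 228.0, 521)
(10.1, 125, 248.0, 510)
(10.15, 144, 267.0, 529)
```

Emit:
apply_moves([
  {"dx": 0,"dy": 0,"dz": 4,"rx": 0,"ry": 0,"rz": 0,"fingers": -1},
  {"dx": 0,"dy": 0,"dz": 4,"rx": 0,"ry": 0,"rz": 0,"fingers": -1},
])

```text
t: 10.45
tool_pos: [485.1, -95.7, 115.5]
tcp_rot: [[0.981, -0.196, 0.003], [-0.196, -0.981, 0.002], [0.003, -0.003, -1.0]]
force: [1.0, -0.2, -1.1]
opening: 20.4
```

```bash
sed -i 's/^HUBXY=.*/HUBXY=(513.0,-55.0)/' h.py; python3 - <<'E'
from h import *
s=status.read_state();print(s["t"],np.round(s["tool_pos"],1),np.round(s["force"],1))
fr=hole(8,"h2");A=[polar(f[1],*HUBXY) for f in fr];np.save("ref.npy",np.max(A,0))
for r in angles(fr):print(r)
print(status.read_state()["t"])
E
```

```text
10.45 [485.1 -95.7 115.5] [ 1.  -0.2 -1.1]
(10.45, -78, 45.0, 36)
(10.5, -84, 39.0, 238)
(10.55, -68, 55.0, 511)
(10.6, -50, 73.0, 570)
(10.65, -31, 92.0, 561)
(10.7, -12, 111.0, 565)
(10.75, 7, 130.0, 564)
(10.8, 26, 149.0, 568)
10.85
```

Emit:
apply_moves([
  {"dx": 0,"dy": 0,"dz": 0,"rx": 0,"ry": 0,"rz": 0,"fingers": -1},
  {"dx": 0,"dy": 0,"dz": 0,"rx": 0,"ry": 0,"rz": 0,"fingers": -1},
  {"dx": 0,"dy": 0,"dz": 0,"rx": 0,"ry": 0,"rz": 0,"fingers": -1},
  {"dx": 0,"dy": 0,"dz": 0,"rx": 0,"ry": 0,"rz": 0,"fingers": -1},
  {"dx": 0,"dy": 0,"dz": 5,"rx": 0,"ry": 0,"rz": 0,"fingers": -1},
  {"dx": 0,"dy": 0,"dz": 6,"rx": 0,"ry": 0,"rz": 0,"fingers": -1},
])

```text
t: 11.6
tool_pos: [485.5, -95.8, 109.7]
tcp_rot: [[0.981, -0.196, 0.004], [-0.196, -0.981, 0.002], [0.004, -0.003, -1.0]]
force: [0.8, -1.7, 2.1]
opening: 20.1
```

```bash
python3 - <<'E'
from h import *
s=status.read_state();print(s["t"],np.round(s["tool_pos"],1),np.round(s["force"],1))
fr=hole(3,"h3")
for r in angles(fr,np.load("ref.npy")):print(r)
s=status.read_state();print(s["t"],np.round(s["tool_pos"],1),np.round(s["force"],1))
E
```

```text
11.6 [485.5 -95.8 109.7] [ 0.8 -1.7  2.1]
(11.6, -52, 71.0, 534)
(11.65, -42, 81.0, 528)
(11.7, -34, 89.0, 533)
11.75 [485.5 -95.8 109.9] [ 2.  -0.7  1.2]
```

The disc is down to about 3.1 rad/s, roughly half speed, and the hole is well clear at about 97° past the slot. Leaning slightly more.

Emit:
apply_moves([
  {"dx": 0,"dy": 0,"dz": 1.7,"rx": 0,"ry": 0,"rz": 0,"fingers": -1},
  {"dx": 0,"dy": 0,"dz": 1.7,"rx": 0,"ry": 0,"rz": 0,"fingers": -1},
])

```text
t: 12.0
tool_pos: [485.5, -95.8, 108.2]
tcp_rot: [[0.981, -0.196, 0.004], [-0.196, -0.981, 0.002], [0.004, -0.003, -1.0]]
force: [0.7, -0.8, 3.1]
opening: 20.2
```

```bash
python3 - <<'E'
from h import *
s=status.read_state();print(s["t"],np.round(s["tool_pos"],1),np.round(s["force"],1))
fr=hole(3,"h4")
for r in angles(fr,np.load("ref.npy")):print(r)
s=status.read_state();print(s["t"],np.round(s["tool_pos"],1),np.round(s["force"],1))
E
```

```text
12.0 [485.5 -95.8 108.2] [ 0.7 -0.8  3.1]
(12.0, 6, 129.0, 520)
(12.05, 11, 134.0, 524)
(12.1, 15, 138.0, 532)
12.15 [485.5 -95.8 108.3] [ 1.3 -0.7  3.2]
```

Emit:
apply_moves([
  {"dx": 0,"dy": 0,"dz": 0.5,"rx": 0,"ry": 0,"rz": 0,"fingers": -1},
  {"dx": 0,"dy": 0,"dz": 0.5,"rx": 0,"ry": 0,"rz": 0,"fingers": -1},
])

```text
t: 12.4
tool_pos: [485.5, -95.8, 107.8]
tcp_rot: [[0.981, -0.196, 0.004], [-0.196, -0.981, 0.002], [0.004, -0.003, -1.0]]
force: [1.2, -1.1, 3.7]
opening: 20.9
```

```bash
python3 - <<'E'
from h import *
s=status.read_state();print(s["t"],np.round(s["tool_pos"],1),np.round(s["force"],1))
fr=hole(5,"h5")
for r in angles(fr,np.load("ref.npy")):print(r)
s=status.read_state();print(s["t"],np.round(s["tool_pos"],1),np.round(s["force"],1))
E
```

```text
12.4 [485.5 -95.8 107.8] [ 1.2 -1.1  3.7]
(12.4, 38, 161.0, 547)
(12.45, 41, 164.0, 546)
(12.5, 45, 168.0, 550)
(12.55, 48, 171.0, 547)
(12.6, 51, 174.0, 540)
12.65 [485.5 -95.8 107.8] [ 1.4 -2.1  3.8]
```

```bash
python3 - <<'E'
from h import *
ref=np.load("ref.npy")
for i in range(56):
    s=status.read_state();fr=hole(1);a=angles(fr,ref)[0];f=s["force"]
    if i%5==0 or a[2]>325 or a[2]<30: print(a,np.round(s["tool_pos"],1),np.round(f,1))
    if s["tool_pos"][2]<106: break
cv2.imwrite("pics/w20.png",fr[0][1][...,::-1])
E
```

```text
(12.65, 55, 178.0, 537) [485.5 -95.8 107.8] [ 1.4 -2.1  3.8]
(12.9, 70, 193.0, 546) [485.5 -95.8 107.8] [ 1.7 -0.9  3.7]
(13.15, 86, 209.0, 540) [485.5 -95.8 107.8] [ 1.2 -1.1  4. ]
(13.4, 101, 224.0, 540) [485.5 -95.8 107.8] [ 2.2 -1.4  3.1]
(13.65, 117, 240.0, 536) [485.5 -95.8 107.8] [ 2.  -1.1  3.8]
(13.9, 132, 255.0, 506) [485.5 -95.8 107.8] [ 2.1 -1.1  3.6]
(14.15, 146, 269.0, 518) [485.5 -95.8 107.8] [ 2.  -1.3  3.1]
(14.4, 160, 283.0, 497) [485.5 -95.8 107.8] [ 1.5 -1.1  4.1]
(14.65, 172, 295.0, 219) [485.5 -95.8 107.8] [ 1.1 -1.6  3.7]
(14.9, -172, 311.0, 171) [485.5 -95.8 107.8] [1.1 0.3 3.7]
(15.15, -158, 325.0, 169) [485.5 -95.8 107.8] [ 1.5 -0.9  2.6]
(15.2, -156, 327.0, 161) [485.5 -95.8 107.8] [ 1.8 -1.5  4.3]
(15.25, -153, 330.0, 149) [485.5 -95.8 107.8] [ 2.2 -1.1  3.2]
(15.3, -151, 332.0, 133) [485.5 -95.8 107.8] [ 1.4 -1.   4.3]
(15.35, -150, 333.0, 108) [485.5 -95.8 107.8] [ 1.9 -1.5  2.8]
(15.4, -79, 44.0, 112) [485.5 -95.8 107.8] [ 2.  -1.4  2.7]
```

```bash
python3 - <<'E'
from h import *
ref=np.load("ref.npy")
F=[]
for i in range(16):
    s=status.read_state();fr=hole(1);F+=fr;a=angles(fr,ref)[0];print(a,np.round(s["tool_pos"],1),np.round(s["force"],1))
cv2.imwrite("pics/w21.png",fr[0][1][...,::-1])
E
```

```text
(15.45, -79, 44.0, 88) [485.5 -95.8 107.8] [ 2.1 -1.1  3.2]
(15.5, -79, 44.0, 90) [485.5 -95.8 107.8] [ 2.5 -1.2  3.7]
(15.55, -79, 44.0, 101) [485.5 -95.8 107.8] [ 0.9 -1.3  3.7]
(15.6, -79, 44.0, 96) [485.5 -95.8 107.8] [ 1.5 -0.7  3.7]
(15.65, -79, 44.0, 100) [485.5 -95.8 107.8] [ 2.5 -2.5  2.7]
(15.7, -79, 44.0, 106) [485.5 -95.8 107.8] [ 2.  -1.4  3.7]
(15.75, -79, 44.0, 91) [485.4 -95.8 107.7] [-0.9  0.5 -0.2]
(15.8, -79, 44.0, 88) [485.2 -95.7 107.5] [ 3.3 -2.3  1.5]
(15.85, -79, 44.0, 102) [485.5 -95.8 107.6] [ 1.2  0.2 -0.2]
(15.9, -78, 45.0, 59) [485.4 -95.8 107.6] [ 1.2 -0.7 -0.2]
(15.95, -78, 45.0, 89) [485.4 -95.8 107.6] [ 2.8 -0.6  0.5]
(16.0, -78, 45.0, 66) [485.4 -95.7 107.6] [ 1.9 -0.6 -1.1]
(16.05, -78, 45.0, 64) [485.4 -95.7 107.6] [ 1.8 -2.  -0.8]
(16.1, -78, 45.0, 66) [485.4 -95.8 107.6] [ 1.9 -1.2 -1.2]
(16.15, -78, 45.0, 75) [485.4 -95.8 107.7] [ 2.2 -0.2 -1. ]
(16.2, -78, 45.0, 60) [485.4 -95.8 107.6] [ 3.1 -0.9 -2.1]
```

View pics/w21.png

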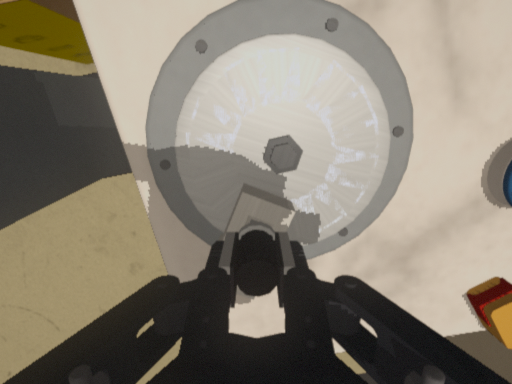

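At t = 15.75 the vertical load vanished and a steady side load came on, so the hole has caught the pin. No hole shows elsewhere on the disc. Now pushing it home.

Emit:
apply_moves([
  {"dx": 0,"dy": 0,"dz": 2,"rx": 0,"ry": 0,"rz": 0,"fingers": -1},
  {"dx": 0,"dy": 0,"dz": 4,"rx": 0,"ry": 0,"rz": 0,"fingers": -1},
  {"dx": 0,"dy": 0,"dz": 6,"rx": 0,"ry": 0,"rz": 0,"fingers": -1},
  {"dx": 0,"dy": 0,"dz": 6,"rx": 0,"ry": 0,"rz": 0,"fingers": -1},
])

```text
t: 16.75
tool_pos: [485.4, -95.7, 101.5]
tcp_rot: [[0.981, -0.196, 0.004], [-0.196, -0.981, 0.002], [0.003, -0.003, -1.0]]
force: [1.4, -0.8, 1.0]
opening: 20.7
```

```bash
python3 - <<'E'
from h import *
fr=hole(3)
print(status.read_state()["t"],[np.abs(fr[0][1][20:220,180:400].astype(int)-fr[2][1][20:220,180:400]).mean()])
im=capture("side");cv2.imwrite("pics/side21.png",im[...,::-1])
b=cv2.resize(im[130:220,240:330,::-1],(540,540),interpolation=cv2.INTER_CUBIC);cv2.imwrite("pics/c21.png",b)
E
```

```text
16.9 [np.float64(1.9151742424242424)]
```

View pics/c21.png

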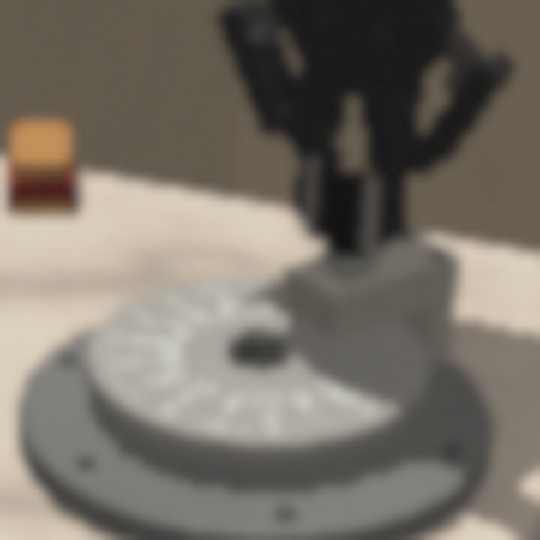

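Pin sinking freely (about 2 N of friction), with the collar now just above the bracket. Pushing the rest of the way.

Emit:
apply_moves([
  {"dx": 0,"dy": 0,"dz": 1.5,"rx": 0,"ry": 0,"rz": 0,"fingers": -1},
  {"dx": 0,"dy": 0,"dz": 3,"rx": 0,"ry": 0,"rz": 0,"fingers": -1},
  {"dx": 0,"dy": 0,"dz": 3,"rx": 0,"ry": 0,"rz": 0,"fingers": -1},
])

```text
t: 17.32
tool_pos: [485.5, -95.8, 98.7]
tcp_rot: [[0.981, -0.196, 0.004], [-0.196, -0.981, 0.002], [0.004, -0.003, -1.0]]
force: [2.7, -0.9, 0.9]
opening: 20.5
```

Emit:
apply_moves([
  {"dx": 0,"dy": 0,"dz": 1,"rx": 0,"ry": 0,"rz": 0,"fingers": -1},
  {"dx": 0,"dy": 0,"dz": 2,"rx": 0,"ry": 0,"rz": 0,"fingers": -1},
  {"dx": 0,"dy": 0,"dz": 2,"rx": 0,"ry": 0,"rz": 0,"fingers": -1},
])

```text
t: 17.7
tool_pos: [485.7, -95.8, 98.5]
tcp_rot: [[0.981, -0.196, 0.005], [-0.196, -0.981, 0.001], [0.005, -0.002, -1.0]]
force: [-10.5, 3.0, 31.6]
opening: 20.8
```

Emit:
apply_moves([
  {"dx": 0,"dy": 0,"dz": 0.2,"rx": 0,"ry": 0,"rz": 0,"fingers": -1},
  {"dx": 0,"dy": 0,"dz": 0.2,"rx": 0,"ry": 0,"rz": 0,"fingers": -1},
])

```text
t: 17.95
tool_pos: [485.8, -95.9, 98.6]
tcp_rot: [[0.981, -0.196, 0.005], [-0.196, -0.981, 0.001], [0.005, -0.002, -1.0]]
force: [-0.3, -0.6, 9.0]
opening: 20.6
```

Emit:
apply_moves([
  {"dx": 0,"dy": 0,"dz": 0,"rx": 0,"ry": 0,"rz": 0,"fingers": -0.2},
  {"dx": 0,"dy": 0,"dz": 0,"rx": 0,"ry": 0,"rz": 0,"fingers": 0.1},
  {"dx": 0,"dy": 0,"dz": 0,"rx": 0,"ry": 0,"rz": 0,"fingers": 0.1},
  {"dx": 0,"dy": 0,"dz": 0,"rx": 0,"ry": 0,"rz": 0,"fingers": 0.1},
])

```text
t: 18.45
tool_pos: [485.7, -95.9, 98.5]
tcp_rot: [[0.981, -0.196, 0.005], [-0.196, -0.981, 0.001], [0.005, -0.002, -1.0]]
force: [-0.0, -0.3, -0.4]
opening: 46.9
```

```bash
python3 - <<'E'
from h import *
s=status.read_state();print(s["t"],np.round(s["tool_pos"],1),np.round(s["force"],1),s["opening"])
im=capture("wrist");im2=capture("side")
a=cv2.resize(im[170:320,180:330,::-1],(400,400));b=cv2.resize(im2[130:220,240:330,::-1],(400,400));cv2.imwrite("pics/c22.png",np.hstack([a,b]))
E
```

```text
18.45 [485.7 -95.9  98.5] [-0.  -0.3 -0.4] 46.92602785889581
```

View pics/c22.png

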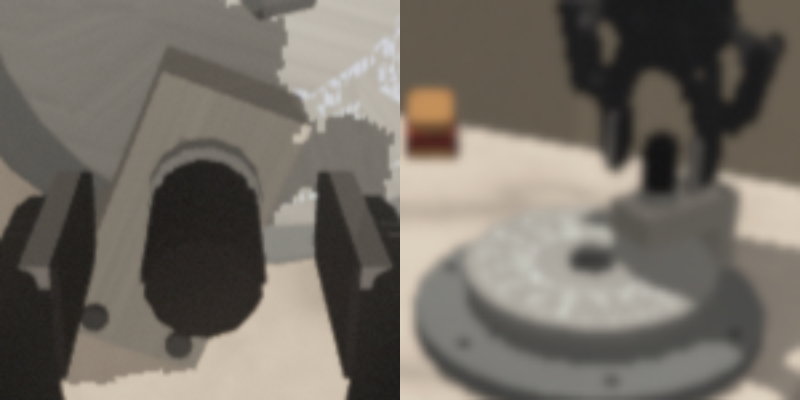

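The pin stands with its collar on the bracket and the fingers are clear of it. Retreating straight up.

Emit:
apply_moves([
  {"dx": 0,"dy": 0,"dz": -20,"rx": 0,"ry": 0,"rz": 0,"fingers": 0.1},
  {"dx": 0,"dy": 0,"dz": -60,"rx": 0,"ry": 0,"rz": 0,"fingers": 0.1},
  {"dx": 0,"dy": 0,"dz": -110,"rx": 0,"ry": 0,"rz": 0,"fingers": 0.1},
  {"dx": 0,"dy": 0,"dz": -140,"rx": 0,"ry": 0,"rz": 0,"fingers": 0.1},
  {"dx": 0,"dy": 0,"dz": -140,"rx": 0,"ry": 0,"rz": 0,"fingers": 0.1},
  {"dx": 0,"dy": 0,"dz": -140,"rx": 0,"ry": 0,"rz": 0,"fingers": 0.1},
])

```text
t: 19.3
tool_pos: [484.8, -96.0, 237.8]
tcp_rot: [[0.981, -0.196, 0.004], [-0.196, -0.981, 0.002], [0.004, -0.002, -1.0]]
force: [-0.0, 0.2, 0.1]
opening: 46.9
```

```bash
python3 - <<'E'
from h import *
s=status.read_state();print(s["t"],np.round(s["tool_pos"],1),np.round(s["force"],1))
im=capture("wrist");
for i in range(8): capture("top")
im3=capture("wrist");im2=capture("side")
print("motion",np.abs(im.astype(int)-im3)[:220].mean(),np.abs(im.astype(int)-im3)[:220].max())
a=cv2.resize(im3[100:250,180:330,::-1],(400,400));b=cv2.resize(im2[130:220,240:330,::-1],(400,400));cv2.imwrite("pics/c23.png",np.hstack([a,b]))
E
```

```text
19.3 [484.8 -96.  237.8] [-0.   0.2  0.1]
motion 1.7116980350378788 90
```

View pics/c23.png

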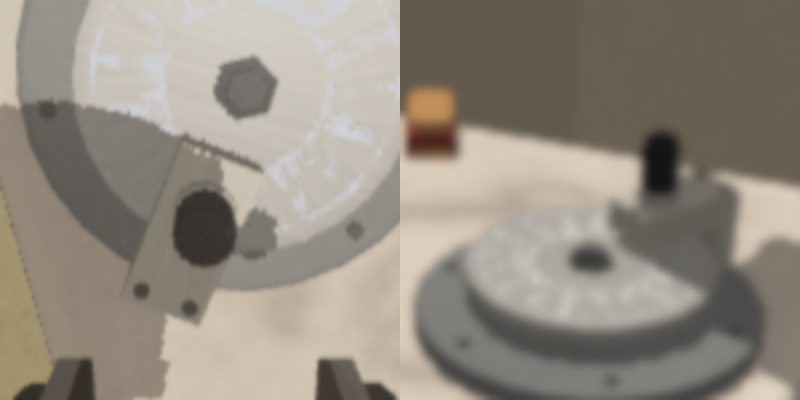

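```bash
python3 - <<'E'
from h import *
from workcell import arm
a=[polar(capture("wrist"),*HUBXY).astype(float) for _ in range(5)]
print([round(np.abs(x-a[0]).mean(),2) for x in a])
r=np.load("ref.npy")
print(arm.close_job())
E
```

```text
[np.float64(0.0), np.float64(1.93), np.float64(1.9), np.float64(2.24), np.float64(2.1)]
the job is handed in; nothing more can be done
None
```

The disc is locked: the pin is fully home in the bracket, I've let go of it, and the job is handed in at about t = 20 s.

- **Braking:** I took the pin from its holder and put it through the bracket slot. Just after the hole had passed, I leaned it on the disc with about 3 N, then 5 N. The disc slowed from about 6.6 rad/s to 3.1, then 1.6, then 1.1 rad/s, all before the hole came round again.
- **Catch:** At t = 15.75 s the hole reached the slot. The vertical load vanished, a steady side load of a few newtons came on and the disc stopped.
- **Pushing home:** I pushed the pin down until its collar seated on the bracket, with the tip at about 31 mm as it should be. The force peaked at about 32 N on the last push, against the bracket and not the disc. I eased that off to about 9 N before letting go.

**Last checks:** The gripper is clear above, and the force reading is near zero. The pin stands upright with its collar on the bracket, and the hole no longer shows anywhere on the open disc. Wrist pictures taken in a row differ only at noise level, so the disc is still. I didn't touch the bystanders, but I didn't take a final picture to check each one.

**Disagreement:** The top camera and the wrist camera differed by about 5 mm in y. I trusted the wrist camera, because it agreed with where the gripper actually held the pin.

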